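# Roll the laminate tiles down flush

### The job

Three laminate tiles stand proud in the wooden board. Take the hand roller off its rest and roll its wheel along the strip of tiles from one end to the other with steady pressure from its springs, so that all three tiles are flush with the board, then set the roller back upright on its rest with its bar across both posts. Press the tiles with the roller only, never with the fingers, and do not ram it down past the end of its springs.

Things in the scene. Friction and masses are not known exactly. Their poses are not given: they have to be found in the camera images.
- strip_board: Fixed wooden board lying on the worktop, 110 (x) x 220 (y) x 16 mm high, with a strip of three grey laminate tiles let into its middle; the strip is 69 mm wide (x) and 168 mm long (y). Origin: centre of the underside; z up, y along the strip. Proud tiles reach 20 mm above the worktop, flush ones 16 mm.
- roller: Loose hand roller, 0.34 kg, on its rest: pale wooden bar 160 long (x) x 24 thick (y) x 36 mm high, below its middle a steel yoke and a black rubber wheel, 50 mm diameter, 50 mm wide, axle along x: rolls along y. Origin: the wheel's lowest point, springs relaxed, under the bar's middle; z up. Bar at z = 72 to 108 mm: grasp its middle from above, across the 24 mm; keep the fingertips above z = 70 mm.
- roller_wheel (a joint): turn of the roller's wheel, rad, free both ways; 0 at the start, 4 rad per 100 mm rolled. The wheel is sprung: it yields up towards the bar by up to 14 mm, with 5 N at first touch and 1.2 N more per mm (about 14 N at 8 mm).
- roller_rest: Fixed dark steel rest: base plate 180 (x) x 64 (y) x 8 mm and two posts, 20 (x) x 50 mm (y), centred at x = -66 and +66 mm, flat tops 86 mm above the worktop. The roller's bar lies across the tops, its wheel hanging between: the roller's origin is then 14 mm above the rest's. Origin: centre of the underside; z up, x from post to post, along the bar.
- tile_0 (a joint): how far the first (-y end) tile is down, m: 0 = 4 mm proud of the board, 0.004 = flush. Flat grey laminate tile 69 x 55.5 mm, its centre at y = -56.5 mm in the board's frame. Its tacky bedding holds it where it is: it goes down under about 5 N and does not come up again; it may start up to 0.8 mm down.
- tile_1 (a joint): how far the middle tile is down, m: 0 = 4 mm proud of the board, 0.004 = flush. Flat grey laminate tile 69 x 55.5 mm, its centre at y = 0 in the board's frame. Its tacky bedding holds it where it is: it goes down under about 5 N and does not come up again; it may start up to 0.8 mm down.
- tile_2 (a joint): how far the last (+y end) tile is down, m: 0 = 4 mm proud of the board, 0.004 = flush. Flat grey laminate tile 69 x 55.5 mm, its centre at y = +56.5 mm in the board's frame. Its tacky bedding holds it where it is: it goes down under about 5 N and does not come up again; it may start up to 0.8 mm down.

How it is judged (in metres and radians):
On the way, in this order (a step that is already met when the one before it is completed fails the run):
1. the roller presses on the board near one end of the strip of tiles (contact force between roller and strip_board above 3 N and (y of roller in the frame of strip_board above 0.035 m or y of roller in the frame of strip_board below -0.035 m)), for 0.05 s.
2. pressed on the board, the wheel has rolled at least 2.5 rad (63 mm) (contact force between roller and strip_board above 3 N and (value of joint roller_wheel above 2.5 rad or value of joint roller_wheel below -2.5 rad)), for 0.02 s.
At the end, for the whole second after the job is handed in: All three tiles are down by at least 2.5 of their 4 mm; the roller rests on both posts of its rest, upright within 0.15 rad, centred within 20 mm, its bar within 0.2 rad of the line of the posts, and at rest (value of joint each of tile_0, tile_1, tile_2 above 0.0025 m and horizontal distance between roller and roller_rest below 0.02 m and z of roller in the frame of roller_rest between 0.009 and 0.019 m and angle between roller's own z axis and vertical below 0.15 rad and angle between the x axis of roller and the x axis of roller_rest, either way round below 0.2 rad and linear speed of roller below 0.03 m/s); the robot touches nothing.
It fails at once if the fingers press on the board or its tiles (more than 3 N) (contact force between the fingers and strip_board above 3 N).
It fails at once if the roller is rammed on the board with more than 40 N (springs at their end) (contact force between roller and strip_board above 40 N).
It also fails if it takes over 48 s, if anything falls off the work surface, if the arm or the gripper's body presses on something with over 40 N, if the wrist force passes 120 N, or if a joint passes its speed limit or range.

### The arm

A 6-joint arm with a two-finger parallel gripper is mounted at the origin on a cart in front of the work surface, level with it; the furniture and walls round the work are solid. World frame = base frame: x ahead of the robot, y to its left, z up, the work surface at z = 0. Lengths are in mm, angles in rad, forces in N, time in s.
With the tool pointing down it reaches from about 400 to 825 mm from the base axis. Payload 7 kg.
Tool frame: the origin (TCP) lies between the finger pads; the fingertips stand 11 mm ahead of it and the grasp point (between the pads) lies 8 mm behind it; y points along the fingers, z is the direction in which the jaws open and shut, and the axes are right-handed (so a half turn about y gives the same grasp; the last joint's range is limited). The gripper opens to 85 mm and grips with 20 to 120 N. Pads are 22 mm wide; open, the fingers measure 114 mm over their backs; the gripper's body (76 mm by 85 mm) begins 54 mm behind the grasp point. The pads swing forward as they close: fully open they stand 13 mm farther back than shut.
Start: joints at [-0.916, 0.359, 0.012, 0, -1.224, -0.288], TCP at [242.048, -630.086, 242.302] pointing down, gripper open.
Joint ranges: [-3.07, 3.07], [-1.43, 2.12], [-1.02, 1.25], [-3.03, 1.67], [-3.05, -0], [-3.03, 3.03]. Speed limits (rad/s): [2.39, 2.39, 3.01, 3.14, 3.14, 3.14].

### API

Orientations are given as a 3x3 rotation matrix whose columns are the frame's x, y, z axes.
In Python, from plant import get_obs, camera, r gives the robot as it stands. The module is installed in compiled form; this text tells all that it offers.
- The arm moves only by the tool servo_tool, never from a script. Its argument "rows" is a list of rows, each a list of 3 entries, a list of its own where there are three numbers: the finger opening in cm, from 0 to 8.54, then the shift along the world's x, y, z in cm, then the turn about the world's z in rad. A call has 1 to 8 rows; each row is the pose to reach, as a shift and turn from the pose measured when the call began; what a row does not reach only later rows make up. A row lasts 1/12 s, in which the tool goes at most 41.7 mm and 7.16 degrees, less where a joint would pass 70% of its speed; a pose out of reach is approached as far as the arm can. A call with a gripper value outside its range is refused whole. The fingers move at their own pace and stop on an object; the grip force is fixed at half the most. Time passes only in rows, so rows that repeat a pose let the fingers close. It gives the time, the measured TCP pose, the force and the opening at its end, in the units of the state.
- get_obs(): the state, without advancing time (a new reading comes with each control period).
- camera(name): name is "scene" or "side" or "wrist"; returns a dict with "frame" (420x560x3 uint8, red, green, blue), "fovy" (degrees; the focal length in pixels is half the picture's height over the tangent of half this angle, whatever the lens; pixels are square), "cx", "cy" (the principal point, pixels), "position" and "rotation" of the camera in the world; the wrist camera has in their place "mount" (4x4, takes a point from camera to tool coordinates, whose origin is the TCP and whose axes are the tool frame's). Camera axes: x right, y down, z forward; pixel columns grow to the right and rows downward; lengths in mm; the calibration is good to about 2 mm. A picture is of the moment at which its call begins: read the wrist's pose just before it. There is no depth.
- r.job_done(): hands the job in, once; it reports no verdict.
The state is a dict: "clock": time; "joints": joint angles; "joint_velocities": joint speeds; "joint_efforts": joint torques, N m; "ee_pos": TCP position; "tcp_rot": TCP orientation; "contact_force": force on the tool from outside, world axes, zero at the start; "moment": the same for the moment, N m; "finger_gap": finger opening in mm.
Only numpy, scipy, OpenCV 4.12 (cv2) and the standard library are available. Lean on these libraries where they do the work, as an engineer would, in place of code of your own. Each camera call takes 0.05 s, during which the arm holds its last target. There are 200 camera calls.

## Working session

There is one attempt and no reset: what is moved stays moved. The work goes in short steps, Python scripts to look and compute and a tool call to move; the robot and the scene stay as the last step left them, time stands still between calls to the robot, and variables do not carry over. Pictures are saved under pics/ and viewed, about 8 in all and at most 12, crops included, and the job is handed in when it is done.

Besides the shell and the picture viewer there is one more tool, called as a command line: name --argument value ..., lists and objects as JSON in quotes. servo_tool: Moves the arm, as the interface text tells. Its arguments: {"type":"object","properties":{"rows":{"type":"array","items":{"type":"array"}}},"required":["rows"]}

```bash
mkdir -p pics; cat > h.py <<'E'
import numpy as np, cv2, json
from plant import get_obs, camera, r
def cam(n):
    o=get_obs(); c=camera(n)
    f=c["frame"].shape[0]/2/np.tan(np.radians(c["fovy"])/2)
    if n=="wrist":
        M=np.array(c["mount"]); R0=np.array(o["tcp_rot"]); p0=np.array(o["ee_pos"])
        R=R0@M[:3,:3]; p=p0+R0@M[:3,3]
    else: R=np.array(c["rotation"]); p=np.array(c["position"])
    return dict(img=c["frame"],f=f,cx=c["cx"],cy=c["cy"],R=R,p=p)
def save(c,name):
    cv2.imwrite(f"pics/{name}.png",c["img"][:,:,::-1]); np.savez(f"pics/{name}.npz",**c)
def load(name): return dict(np.load(f"pics/{name}.npz"))
def ray(c,u,v):
    d=c["R"]@np.array([(u-c["cx"])/c["f"],(v-c["cy"])/c["f"],1]); return d/np.linalg.norm(d)
def atz(c,u,v,z):
    d=ray(c,u,v); return c["p"]+d*(z-c["p"][2])/d[2]
def tri(obs):
    A=np.zeros((3,3));b=np.zeros(3)
    for c,u,v in obs:
        P=np.eye(3)-np.outer(ray(c,u,v),ray(c,u,v)); A+=P;b+=P@c["p"]
    x=np.linalg.solve(A,b); return x
def proj(c,X):
    q=c["R"].T@(np.array(X)-c["p"]); return c["f"]*q[:2]/q[2]+[c["cx"],c["cy"]]
E
python3 - <<'E'
from h import *
for n in("scene","side"): c=cam(n);save(c,n);print(n,c["p"].round(),c["R"].round(2).tolist())
c=cam("wrist");save(c,"w0");print(c["p"])
o=get_obs();print(o["clock"],o["tcp_rot"],o["contact_force"])
a,b=[load(n)["img"] for n in("scene","side")]
cv2.imwrite("pics/both.png",cv2.resize(np.vstack([a,b]),None,fx=1,fy=1)[:,:,::-1])
E
```

```text
scene [-20. 719. 774.] [[-0.83, -0.35, 0.43], [-0.55, 0.52, -0.65], [0.0, -0.78, -0.62]]
side [-27. 737. 421.] [[-0.83, -0.2, 0.52], [-0.56, 0.32, -0.76], [-0.01, -0.93, -0.38]]
[ 179.61484166 -653.6000556   374.33455345]
0.15 [[ 9.33518427e-01 -5.68022797e-04 -3.58528973e-01]
 [ 3.58529404e-01  1.15693506e-03  9.33517717e-01]
 [-1.15464606e-04 -9.99999169e-01  1.28367307e-03]] [-0.22211174 -0.59866591 -0.6355216 ]
```

View pics/scene.png

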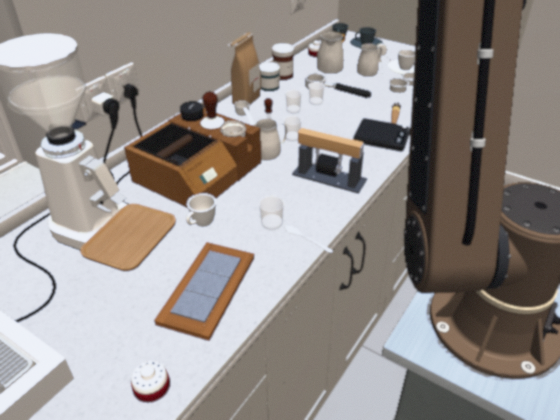

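View pics/side.png

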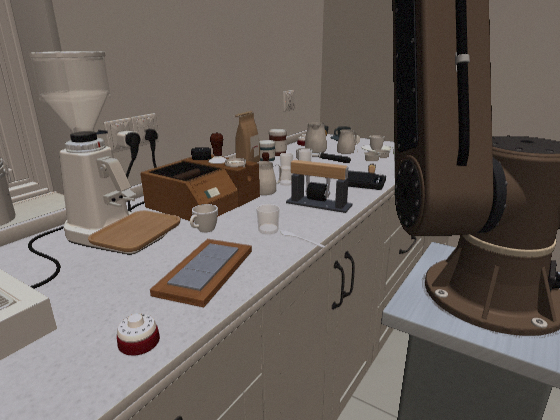

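```bash
python3 - <<'E'
from h import *
def crop(n,x,y,w,h,s): return cv2.resize(load(n)["img"][y:y+h,x:x+w],None,fx=s,fy=s,interpolation=cv2.INTER_CUBIC)
R=[np.hstack([crop("scene",290,125,80,67,5),crop("side",280,155,80,67,5)]),np.hstack([crop("scene",152,238,110,100,4)[:, :400],crop("side",150,235,110,75,4)[:,:400]]) if 0 else np.hstack([crop("scene",155,240,100,66*1+34,4)[:400],np.pad(crop("side",152,235,100,70,4),((0,120),(0,0),(0,0)))])]
cv2.imwrite("pics/crops.png",np.vstack(R)[:,:,::-1])
E
```

```text
(no output)
```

View pics/crops.png

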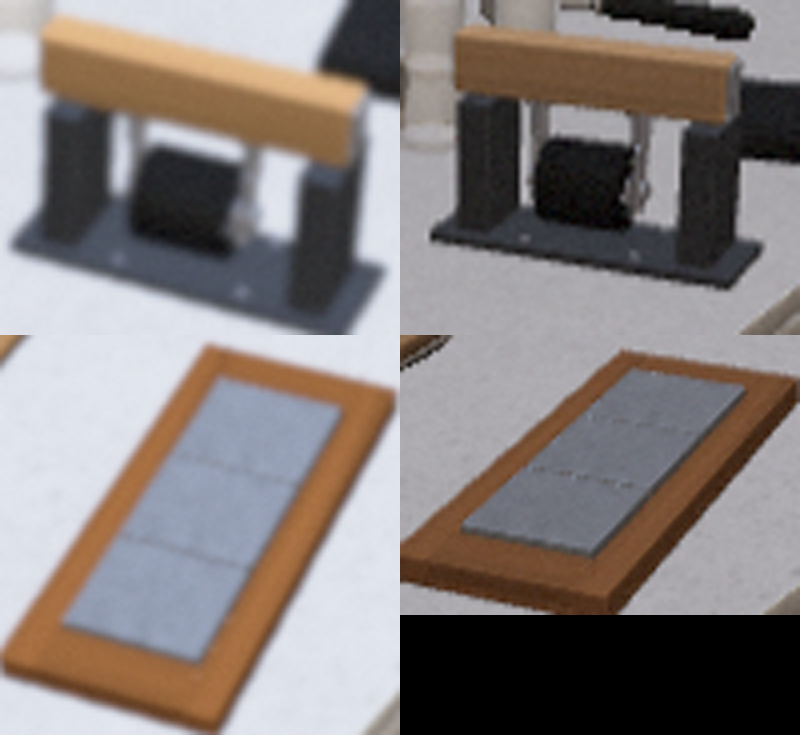

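```bash
python3 - <<'E'
from h import *
a,b=load("scene"),load("side")
def S(x,y,ox,oy,s,x0,y0): return ox+(x-x0+.5)/s-.5, oy+(y-y0+.5)/s-.5
rol={"bFL":((45,92),(457,92)),"bFR":((345,165),(727,122)),"tFR":((347,108),(727,68)),"tFL":((42,60),(455,40)),"tBL":((60,17),(465,25)),"tBR":((367,85),(742,53))}
for k,(p,q) in rol.items():
    pa=S(*p,290,125,5,0,0);pb=S(*q,280,155,5,400,0)
    X=tri([(a,*pa),(b,*pb)]);z=108 +14 if k[0]=='t' else 86
    print(k,X.round(1),atz(a,*pa,z).round(1),atz(b,*pb,z).round(1))
brd={"TL":((217,378),(632,370)),"TR":((343,407),(746,387)),"BR":((200,660),(592,553)),"BL":((62,627),(462,530)),"cTL":((210,345),(622,350)),"cTR":((393,390),(798,378)),"cBR":((215,722),(607,598)),"cBL":((5,657),(400,560))}
for k,(p,q) in brd.items():
    pa=S(*p,155,240,4,0,335);pb=S(*q,152,235,4,400,335)
    X=tri([(a,*pa),(b,*pb)]);z=16 if k[0]=='c' else 20
    print(k,X.round(1),atz(a,*pa,z).round(1),atz(b,*pb,z).round(1))
E
```

```text
bFL [ 560.4 -205.7   84.8] [ 558.5 -204.7   86. ] [ 559.2 -201.8   86. ]
bFR [ 404.3 -227.5   87.6] [ 405.9 -229.4   86. ] [ 405.7 -232.3   86. ]
tFR [ 407.7 -230.7  116.4] [ 404.7 -222.3  122. ] [ 399.  -213.2  122. ]
tFL [ 542.5 -174.3  125.4] [ 544.7 -179.4  122. ] [ 549.7 -184.3  122. ]
tBL [ 561.2 -217.3  121.4] [ 558.8 -217.6  122. ] [ 561.9 -214.4  122. ]
tBR [ 406.3 -246.9  121. ] [ 406.2 -245.3  122. ] [ 404.5 -243.9  122. ]
TL [547.1 157.3  17.4] [545.3 159.3  20. ] [543.4 160.9  20. ]
TR [480.1 138.5  17.6] [478.  139.9  20. ] [477.7 142.5  20. ]
BR [435.2 302.9  18.1] [433.2 303.1  20. ] [433.9 305.7  20. ]
BL [499.1 323.2  18.7] [498.1 323.8  20. ] [497.4 324.6  20. ]
cTL [566.9 141.8  18.3] [567.7 139.2  16. ] [571.2 139.4  16. ]
cTR [466.8 111.6  15.2] [466.7 112.5  16. ] [465.4 112.6  16. ]
cBR [408.  323.4  16.2] [407.9 323.2  16. ] [408.4 323.4  16. ]
cBL [515.5 345.9   9.1] [510.3 348.7  16. ] [507. 353.  16.]
```

servo_tool --rows '[[8.5, [2, 3.4, 0], -0.02], [8.5, [4, 6.8, 0], -0.05], [8.5, [6, 10.2, 0], -0.08], [8.5, [8, 13.6, 0], -0.12], [8.5, [10, 17, 0], -0.16], [8.5, [12, 20.4, 0], -0.187], [8.5, [14, 23.7, 0], -0.187], [8.5, [16, 27.1, 0], -0.187]]'

```text
clock: 0.82
ee_pos: [402.4, -357.0, 241.6]
tcp_rot: [[0.984, -0.0, -0.179], [0.179, 0.001, 0.984], [-0.0, -1.0, 0.001]]
contact_force: [1.3, -1.4, -0.4]
finger_gap: 85.3
```

servo_tool --rows '[[8.5, [2, 3.4, 0], 0], [8.5, [4, 6.8, 0], 0], [8.5, [6, 10.2, 0], 0], [8.5, [8, 13.6, 0], 0], [8.5, [8, 13.6, 0], 0], [8.5, [8, 13.6, 0], 0]]'

```text
clock: 1.32
ee_pos: [483.2, -219.1, 241.4]
tcp_rot: [[0.983, -0.001, -0.182], [0.182, 0.001, 0.983], [-0.0, -1.0, 0.002]]
contact_force: [0.6, -0.3, -1.0]
finger_gap: 84.7
```

```bash
python3 - <<'E'
from h import *
c=cam("wrist");save(c,"w1");o=get_obs();print(o["clock"],o["ee_pos"],np.arctan2(-o["tcp_rot"][0][2],o["tcp_rot"][1][2]))
print(c["p"], [proj(c,X).round() for X in ([405,-231,122],[559,-203,122],[482,-223,122])])
E
```

```text
1.3667 [ 482.58087838 -220.21007459  241.34831934] 0.18152991571268068
[ 417.64602292 -231.34584068  374.28333064] [array([278.,  92.]), array([277., 304.]), array([269., 205.])]
```

View pics/w1.png

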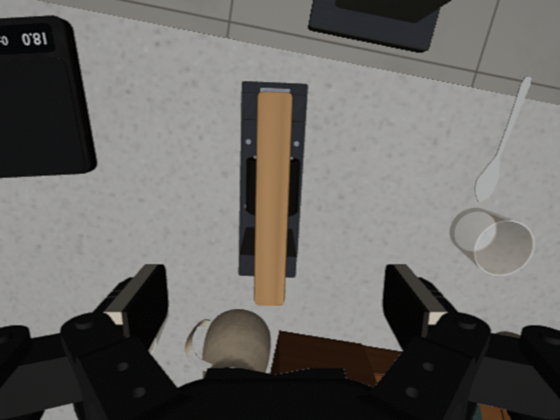

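```bash
python3 - <<'E'
from h import *
c=load("w1")
P=[atz(c,u,v,122) for u,v in((259,93),(291,94),(254,304),(286,304))]
for p in P: print(p.round(1))
print("ctr",np.mean(P,0).round(1)); d=P[2]+P[3]-P[0]-P[1];print("yaw",np.arctan2(d[1],d[0]),np.linalg.norm(d)/2,np.linalg.norm(P[0]-P[1]))
P=[atz(c,u,v,8) for u,v in((242,81),(307,84),(238.5,274),(297,277))]
for p in P: print(p.round(1))
d=P[2]+P[3]-P[0]-P[1];print("rest",np.mean(P,0).round(1),np.arctan2(d[1],d[0]),np.linalg.norm(d)/2)
for u,v,z in((238,330,60),(205,340,60),(275,332,100),(271,375,100)): print("obst",atz(c,u,v,z).round())
E
```

```text
[ 407.9 -243.4  122. ]
[ 404.7 -222.4  122. ]
[ 562.6 -220.6  122. ]
[ 558.1 -196.2  122. ]
ctr [ 483.3 -220.7  122. ]
yaw 0.1579311479874622 155.97125882556955 21.269440199295442
[ 395.7 -266.7    8. ]
[ 387.  -205.1    8. ]
[ 594.8 -238.7    8. ]
[ 586.7 -174.6    8. ]
rest [ 491.  -221.3    8. ] 0.14558782920953736 201.5152358458307
obst [ 629. -229.   60.]
obst [ 646. -259.   60.]
obst [ 599. -197.  100.]
obst [ 642. -193.  100.]
```

```bash
python3 - <<'E'
from h import *
c=load("w1")
from scipy.optimize import least_squares
def W(s,p): x,y=p[:2];a=s[2];return [s[0]+x*np.cos(a)-y*np.sin(a),s[1]+x*np.sin(a)+y*np.cos(a),p[2]]
bar=[((-80,-12,122),(259,93)),((-80,12,122),(291,94)),((80,-12,122),(254,304)),((80,12,122),(286,304))]
rest=[((76,-25,86),(239,274)),((76,25,86),(297,277)),((-90,-32,8),(242,81)),((-90,32,8),(307,84))]
for n,m in(("bar",bar),("rest",rest)):
    f=lambda s:np.concatenate([proj(c,W(s,p))-q for p,q in m])
    r_=least_squares(f,[483,-221,.17]);print(n,r_.x,r_.fun.round(1))
    print([proj(c,W([483,-221,.165],p)).round() for p,q in m])
im=c["img"][60:320,190:350];cv2.imwrite("pics/w1c.png",cv2.resize(im,None,fx=2.3,fy=2.3,interpolation=cv2.INTER_CUBIC)[:,:,::-1])
E
```

```text
bar [ 4.83915378e+02 -2.20553583e+02  1.58087863e-01] [-2.  -2.2  2.1 -2.2  0.5  2.7 -0.6  3.4]
[array([256.,  89.]), array([292.,  90.]), array([255., 306.]), array([286., 306.])]
rest [ 4.79565139e+02 -2.22775550e+02  1.46330808e-01] [ 0.1  1.5 -0.4  0.4 -0.8 -0.7  1.1 -1.1]
[array([242., 280.]), array([299., 281.]), array([241.,  85.]), array([307.,  86.])]
```

View pics/w1c.png

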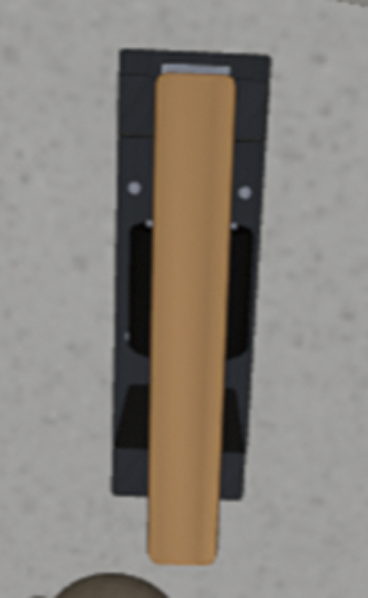

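servo_tool --rows '[[8.5, [0.1, 0, -3], -0.023], [8.5, [0.1, 0, -6], -0.023], [8.5, [0.1, 0, -9], -0.023], [8.5, [0.1, -0.05, -12], -0.023], [8.5, [0.1, -0.05, -14.1], -0.023], [8.5, [0.1, -0.05, -14.1], -0.023], [8.5, [0.1, -0.05, -14.1], -0.023], [8.5, [0.1, -0.05, -14.1], -0.023]]'

```text
clock: 2.03
ee_pos: [484.1, -221.7, 101.6]
tcp_rot: [[0.988, 0.0, -0.157], [0.157, 0.001, 0.988], [0.001, -1.0, 0.001]]
contact_force: [0.6, 0.3, 0.9]
finger_gap: 85.0
```

servo_tool --rows '[[6, [0, 0, 0], 0], [4, [0, 0, 0], 0], [2, [0, 0, 0], 0], [1, [0, 0, 0], 0], [0.5, [0, 0, 0], 0], [0.5, [0, 0, 0], 0], [0.5, [0, 0, 0], 0], [0.5, [0, 0, 0], 0]]'

```text
clock: 2.7
ee_pos: [484.4, -221.6, 102.3]
tcp_rot: [[0.988, 0.001, -0.158], [0.158, 0.001, 0.988], [0.001, -1.0, 0.0]]
contact_force: [-1.3, 1.7, 6.2]
finger_gap: 23.2
```

servo_tool --rows '[[0.5, [0, 0, 1], 0], [0.5, [0, 0, 3], 0], [0.5, [0, 0, 6], 0], [0.5, [0, 0, 9], 0], [0.5, [0, 0, 12], 0], [0.5, [0, 0, 12], 0], [0.5, [0, 0, 12], 0]]'

```text
clock: 3.28
ee_pos: [485.0, -221.5, 224.1]
tcp_rot: [[0.988, 0.005, -0.157], [0.157, 0.001, 0.988], [0.005, -1.0, -0.0]]
contact_force: [-0.6, 0.6, -4.6]
finger_gap: 23.0
```

```bash
python3 - <<'E'
from h import *
o=get_obs();print(o["clock"],o["ee_pos"],o["contact_force"],o["finger_gap"],o["moment"])
c=cam("scene");save(c,"s2");d=cam("side")
cv2.imwrite("pics/s2c.png",np.hstack([cv2.resize(x["img"][60:220,220:400],None,fx=2.2,fy=2.2,interpolation=cv2.INTER_CUBIC) for x in (c,d)])[:,:,::-1])
E
```

```text
3.2833 [ 484.97214346 -221.49611396  224.05661176] [-0.56678146  0.64758658 -4.63193489] 23.048907799269102 [0.10085662 0.04463855 0.02284222]
```

View pics/s2c.png

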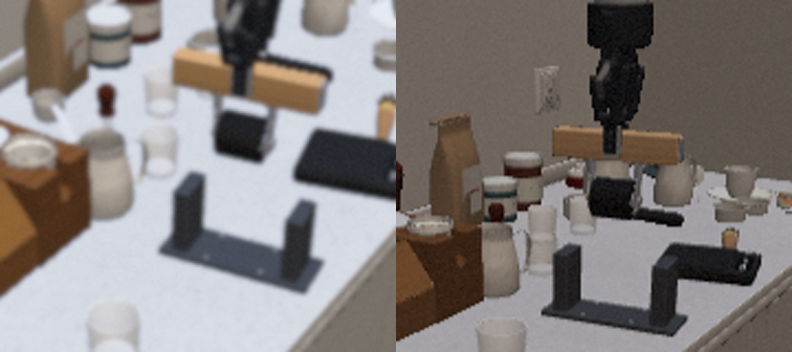

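servo_tool --rows '[[0.5, [0.2, 3, 0], 0.01], [0.5, [0.4, 6.5, 0], 0.03], [0.5, [0.6, 10, 0], 0.045], [0.5, [0.9, 13.5, 0], 0.06], [0.5, [1.1, 17, 0], 0.075], [0.5, [1.4, 21, 0], 0.09], [0.5, [1.6, 25, 0], 0.105], [0.5, [1.8, 29, 0], 0.115]]'

```text
clock: 4.05
ee_pos: [500.1, 70.2, 219.7]
tcp_rot: [[0.963, -0.004, -0.27], [0.27, 0.0, 0.963], [-0.003, -1.0, 0.001]]
contact_force: [1.6, 0.6, -3.6]
finger_gap: 23.2
```

servo_tool --rows '[[0.5, [0.2, 3, 0], 0], [0.5, [0.4, 6, 0], 0], [0.5, [0.6, 8.0, 0], 0], [0.5, [0.6, 8.8, -2], 0], [0.5, [0.6, 8.8, -5], 0], [0.5, [0.6, 8.8, -7], 0], [0.5, [0.6, 8.8, -7], 0], [0.5, [0.6, 8.8, -7], 0]]'

```text
clock: 4.72
ee_pos: [504.9, 157.3, 147.9]
tcp_rot: [[0.963, -0.008, -0.27], [0.27, -0.003, 0.963], [-0.008, -1.0, -0.001]]
contact_force: [0.7, -0.3, -3.9]
finger_gap: 23.1
```

```bash
python3 - <<'E'
from h import *
o=get_obs();print(o["clock"],o["ee_pos"],o["contact_force"],o["finger_gap"],np.arctan2(-o["tcp_rot"][0][2],o["tcp_rot"][1][2]))
c=cam("wrist");save(c,"w3")
def W(s,p): x,y=p[:2];a=s[2];return [s[0]+x*np.cos(a)-y*np.sin(a),s[1]+x*np.sin(a)+y*np.cos(a),p[2]]
for p in((-34.5,84,20),(34.5,84,20),(-34.5,-84,20),(34.5,-84,20),(-55,110,16),(55,110,16),(-55,-110,16),(55,-110,16)): print(p,proj(c,W((488.3,231.8,.273),p)).round(1))
E
```

```text
4.7167 [504.89620939 157.33421487 147.87556785] [ 0.68850507 -0.33106741 -3.93461253] 23.078641344234896 0.2733937110266539
(-34.5, 84, 20) [496.3 164.9]
(34.5, 84, 20) [482.4 254.2]
(-34.5, -84, 20) [263.9 164.8]
(34.5, -84, 20) [264.6 254.2]
(-55, 110, 16) [533.6 135.7]
(55, 110, 16) [508.6 276.4]
(-55, -110, 16) [227.7 135.6]
(55, -110, 16) [232.3 276.4]
```

View pics/w3.png

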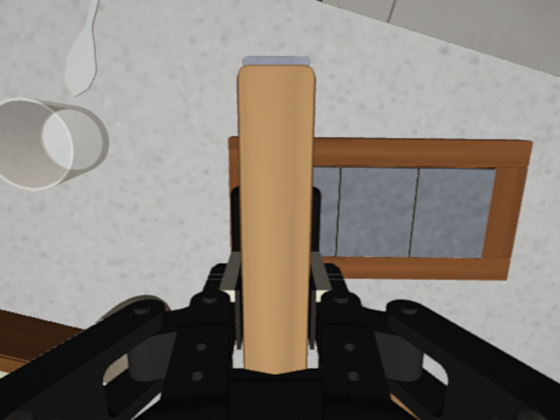

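servo_tool --rows '[[0.5, [0.6, 0, -1.5], -0.01], [0.5, [0.6, 0, -3], -0.01], [0.5, [0.6, 0, -3.6], -0.01], [0.5, [0.6, 0, -4.0], -0.01], [0.5, [0.6, 0, -4.3], -0.01], [0.5, [0.6, 0, -4.6], -0.01], [0.5, [0.6, 0, -4.6], -0.01], [0.5, [0.6, 0, -4.6], -0.01]]'

```text
clock: 5.43
ee_pos: [512.4, 158.2, 104.3]
tcp_rot: [[0.965, -0.004, -0.261], [0.261, -0.001, 0.965], [-0.004, -1.0, 0.0]]
contact_force: [-0.7, -0.3, 0.7]
finger_gap: 23.1
```

servo_tool --rows '[[0.5, [0, 0, -0.2], 0], [0.5, [0, 0, -0.4], 0], [0.5, [0, 0, -0.6], 0], [0.5, [0, 0, -0.8], 0], [0.5, [0, 0, -0.8], 0], [0.5, [0, 0, -0.8], 0]]'

```text
clock: 5.93
ee_pos: [512.7, 158.2, 97.4]
tcp_rot: [[0.965, -0.003, -0.261], [0.261, -0.001, 0.965], [-0.003, -1.0, 0.0]]
contact_force: [-5.4, -0.3, 11.4]
finger_gap: 23.0
```

servo_tool --rows '[[0.5, [0, 0, 0.2], 0], [0.5, [-0.2, 0.8, 0.2], 0], [0.5, [-0.4, 1.6, 0.2], 0], [0.5, [-0.6, 2.4, 0.2], 0], [0.5, [-0.9, 3.2, 0.2], 0], [0.5, [-1.1, 4.0, 0.2], 0], [0.5, [-1.3, 4.8, 0.2], 0], [0.5, [-1.3, 4.8, 0.2], 0]]'

```text
clock: 6.6
ee_pos: [499.8, 207.4, 100.2]
tcp_rot: [[0.965, -0.002, -0.262], [0.262, -0.0, 0.965], [-0.002, -1.0, 0.001]]
contact_force: [-3.7, -0.7, 7.7]
finger_gap: 23.2
```

servo_tool --rows '[[0.5, [-0.2, 0.8, -0.1], 0], [0.5, [-0.4, 1.6, -0.1], 0], [0.5, [-0.6, 2.4, -0.1], 0], [0.5, [-0.9, 3.2, -0.1], 0], [0.5, [-1.1, 4.0, -0.1], 0], [0.5, [-1.3, 4.8, -0.1], 0], [0.5, [-1.3, 4.8, -0.1], 0]]'

```text
clock: 7.18
ee_pos: [486.8, 256.7, 100.2]
tcp_rot: [[0.965, -0.001, -0.263], [0.263, 0.001, 0.965], [-0.001, -1.0, 0.001]]
contact_force: [-2.7, -1.9, 8.0]
finger_gap: 22.9
```

servo_tool --rows '[[0.5, [-0.2, 0.8, -0.05], 0], [0.5, [-0.4, 1.6, -0.05], 0], [0.5, [-0.6, 2.4, -0.05], 0], [0.5, [-0.9, 3.2, -0.05], 0], [0.5, [-1.1, 4.0, -0.05], 0], [0.5, [-1.4, 5.2, -0.05], 0], [0.5, [-1.4, 5.2, -0.05], 0]]'

```text
clock: 7.77
ee_pos: [472.9, 310.7, 100.7]
tcp_rot: [[0.964, 0.0, -0.265], [0.265, 0.002, 0.964], [0.001, -1.0, 0.002]]
contact_force: [-2.5, 0.0, 6.9]
finger_gap: 23.0
```

servo_tool --rows '[[0.5, [0, 0, 2], 0], [0.5, [0, 0, 5], 0], [0.5, [0.1, -1, 8], -0.02], [0.5, [0.2, -4, 10], -0.05], [0.5, [0.3, -8, 12], -0.08], [0.5, [0.4, -12, 12], -0.105], [0.5, [0.5, -16, 12], -0.105], [0.5, [0.5, -20, 12], -0.105]]'

```text
clock: 8.43
ee_pos: [477.6, 109.3, 220.9]
tcp_rot: [[0.987, 0.001, -0.162], [0.162, 0.003, 0.987], [0.002, -1.0, 0.003]]
contact_force: [1.2, -0.3, -3.2]
finger_gap: 23.0
```

```bash
python3 - <<'E'
from h import *
o=get_obs();print(o["clock"],o["ee_pos"],o["contact_force"],np.arctan2(-o["tcp_rot"][0][2],o["tcp_rot"][1][2]))
c=cam("scene");d=cam("side");save(d,"d4")
cv2.imwrite("pics/s4.png",np.hstack([c["img"][230:350,145:275].repeat(3,0).repeat(3,1),cv2.resize(d["img"][230:350,145:275],None,fx=3,fy=3,interpolation=cv2.INTER_CUBIC)])[:,:,::-1])
E
```

```text
8.4333 [477.63182995 109.25048659 220.93765372] [ 1.18436679 -0.27918443 -3.19560521] 0.16317621317904796
```

View pics/s4.png

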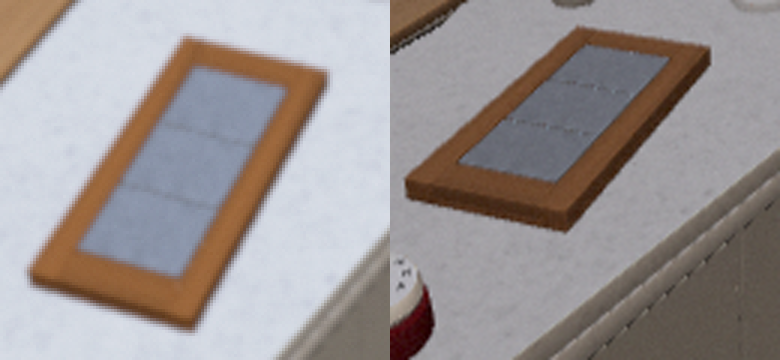

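servo_tool --rows '[[0.5, [0.1, -4, 0], 0], [0.5, [0.2, -8, 0], 0], [0.5, [0.3, -12, 0], 0], [0.5, [0.4, -16, 0], 0], [0.5, [0.5, -20, 0], -0.007], [0.5, [0.6, -24, 0], -0.007], [0.5, [0.6, -28, 0], -0.007], [0.5, [0.6, -31, 0], -0.007]]'

```text
clock: 9.2
ee_pos: [482.5, -206.2, 220.2]
tcp_rot: [[0.989, -0.0, -0.15], [0.15, 0.002, 0.989], [0.0, -1.0, 0.002]]
contact_force: [0.6, -0.6, -3.2]
finger_gap: 22.8
```

servo_tool --rows '[[0.5, [0, -2, 0], 0], [0.5, [0, -2.1, -2], 0], [0.5, [0, -2.1, -4], 0], [0.5, [0, -2.1, -6], 0], [0.5, [0, -2.1, -8], 0], [0.5, [0, -2.1, -9], 0], [0.5, [0, -2.1, -9], 0], [0.5, [0, -2.1, -9], 0]]'

```text
clock: 9.87
ee_pos: [482.7, -227.2, 130.1]
tcp_rot: [[0.989, -0.001, -0.151], [0.151, 0.002, 0.989], [-0.001, -1.0, 0.002]]
contact_force: [0.8, 0.1, -2.7]
finger_gap: 22.9
```

servo_tool --rows '[[0.5, [0.05, 0.5, 0], 0.004], [0.5, [0.05, 0.5, -1], 0.004], [0.5, [0.05, 0.5, -2], 0.004], [0.5, [0.05, 0.5, -2.5], 0.004], [0.5, [0.05, 0.5, -2.8], 0.004], [0.5, [0.05, 0.5, -2.8], 0.004], [0.5, [0.05, 0.5, -2.8], 0.004]]'

```text
clock: 10.45
ee_pos: [482.8, -222.1, 102.3]
tcp_rot: [[0.988, -0.002, -0.155], [0.155, 0.002, 0.988], [-0.001, -1.0, 0.002]]
contact_force: [-4.4, 2.7, 3.3]
finger_gap: 23.0
```

servo_tool --rows '[[2.6, [0, 0, 0], 0], [3.0, [0, 0, 0], 0], [4, [0, 0, 0], 0], [6, [0, 0, 0], 0], [8.5, [0, 0, 0], 0], [8.5, [0, 0, 0], 0], [8.5, [0, 0, 0], 0], [8.5, [0, 0, 0], 0]]'

```text
clock: 11.12
ee_pos: [482.9, -222.1, 102.3]
tcp_rot: [[0.988, -0.002, -0.155], [0.155, 0.002, 0.988], [-0.001, -1.0, 0.002]]
contact_force: [0.1, 1.0, -0.5]
finger_gap: 85.0
```

servo_tool --rows '[[8.5, [0, 0, 1], 0], [8.5, [0, 0, 3], 0], [8.5, [0, 0, 6], 0], [8.5, [0, 0, 9], 0], [8.5, [0, 0, 12], 0], [8.5, [0, 0, 14], 0], [8.5, [0, 0, 14], 0], [8.5, [0, 0, 14], 0]]'

```text
clock: 11.78
ee_pos: [483.4, -222.1, 244.4]
tcp_rot: [[0.988, 0.002, -0.155], [0.155, 0.001, 0.988], [0.002, -1.0, 0.001]]
contact_force: [-0.7, 0.5, -0.7]
finger_gap: 85.2
```

```bash
python3 - <<'E'
from h import *
o=get_obs();print(o["clock"],o["ee_pos"],o["contact_force"],o["finger_gap"])
d=cam("side");w=cam("wrist")
cv2.imwrite("pics/s5.png",np.hstack([cv2.resize(d["img"][140:230,270:370],(400,360),interpolation=cv2.INTER_CUBIC),cv2.resize(w["img"][60:330,150:450],(400,360))])[:,:,::-1])
E
```

```text
11.7833 [ 483.42814934 -222.14734482  244.36382331] [-0.65224268  0.47179439 -0.713602  ] 85.23458204306911
```

View pics/s5.png

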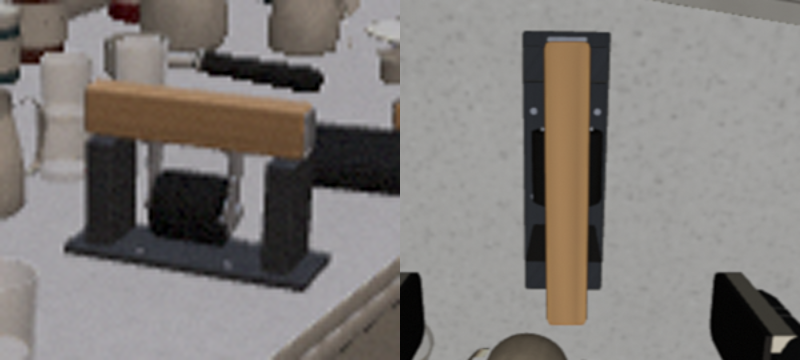

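The roller sits upright with its bar across both posts and its wheel hanging between them. The bar is centred on the rest and the gripper is clear.

```bash
python3 -c "
from plant import r; print(r.job_done())"
```

```text
the job is handed in; nothing more can be done
None
```

The job is handed in at about 12 s of the 48 s allowed; the interface reports no verdict, so these are my own checks.

- **Rolling:** I gripped the bar across its middle and pressed the wheel onto the tile at the -y end. I then rolled about 158 mm along the strip to the +y end. The spring force read about 11–12 N during the roll and about 15 N at the initial press. These are readings at the end of each move, so brief peaks in between would not show. The fingertips stayed above the bar's lower edge.
- **Tiles:** The camera pictures afterwards show all three tiles level with the board, with no raised edge left. I could not read the tile or wheel joint values directly.
- **Roller on its rest:** The bar lies across both posts, upright and aligned with them. I set it down within about 2 mm of where I picked it up. The gripper is open and about 14 cm above, with no contact force.
- **Disagreements:** The wrist camera placed the board about 3–4 mm further in x and turned about 0.01 rad from my first two-camera estimate. I corrected for this before pressing. Measured heights agreed with the given ones to within about 3 mm at the points I relied on. Two bar-edge points and one board corner were off by up to 7 mm, and I did not use them.

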